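# Release the checked bearing ring: flip its status tag and click it home

### The arm

A 6-joint arm with a two-finger parallel gripper is mounted at the origin on a cart in front of the work surface, level with it; the furniture and walls round the work are solid. World frame = base frame: x ahead of the robot, y to its left, z up, the work surface at z = 0. Lengths are in mm, angles in rad, forces in N, time in s.
With the tool pointing down it reaches from about 350 to 850 mm from the base axis. Payload 8.1 kg.
Tool frame: the origin (TCP) lies on the mounting face of the last link; the fingertips stand 186 mm ahead of it and the grasp point (between the pads) lies 167 mm ahead of it; z points along the fingers, y is the line along which they close (so a half turn about z gives the same grasp; the last joint's range is limited). The gripper opens to 93 mm and grips with 3 to 60 N. Pads are 15 mm wide; open, the fingers measure 128 mm over their backs; the gripper's body (75 mm by 188 mm) begins 65 mm behind the grasp point.
Start: joints at [-1.397, 0.13, 1.488, -0, 1.523, -0.085], TCP at [153.573, -580.019, 404.735] pointing down, gripper open.
Joint ranges: [-2.96, 2.96], [-0.89, 2.26], [0.02, 2.5], [-1.34, 4.48], [0, 2.73], [-2.66, 2.66]. Speed limits (rad/s): [2.39, 2.39, 2.79, 3.14, 3.14, 3.14].

### API

Orientations are given as a unit quaternion [w, x, y, z].
In Python, from station import robot gives the robot as it stands.
- The arm moves only by the tool step_arm, never from a script. Its argument "increments" is a list of rows, each a list of 3 entries, a list of its own where there are three numbers: the shift along the tool's x, y, z each as a share of 0.2 m, from -1 to 1, then the turn about the tool's z as a share of 180 degrees, from -1 to 1, then the closure, from -1 (fully open) to 1 (shut), so that 0 is half open. A call has 1 to 8 rows; each row is the pose to reach, as a shift and turn from the pose commanded when the call began, along the tool's axes at that moment, turning the shorter way round; what a row does not reach only later rows make up. A row lasts 1/12 s, in which the tool goes at most 41.7 mm and 7.16 degrees, less where a joint would pass 70% of its speed; a pose out of reach is approached as far as the arm can. A call with a number of a shift or a turn outside -1 to 1 is refused whole. A call with a gripper value outside its range is refused whole. The fingers move at their own pace and stop on an object; "squeeze" is the grip in N (left out, the last holds). Time passes only in rows, so rows that repeat a pose let the fingers close. It gives the time, the measured TCP pose, the force, the opening and the grip force at its end, in the units of the state.
- robot.state(): the state, without advancing time (a new reading comes with each control period).
- robot.snapshot(name): name is "side" or "top" or "wrist"; returns (picture, depth): 480x640x3 uint8, red, green, blue; 480x640 float32, mm along the optical axis (not along the pixel's ray), 0 where there is no reading.
- robot.camera_model(name): a dict with "fov_y" (degrees; the focal length in pixels is half the picture's height over the tangent of half this angle, whatever the lens; pixels are square), "cx", "cy" (the principal point, pixels), "T" (4x4, takes a point from camera to world coordinates); the wrist camera has in their place "mount" (4x4, takes a point from camera to tool coordinates, whose origin is the TCP and whose axes are the flange's). Camera axes: x right, y down, z forward; pixel columns grow to the right and rows downward; lengths in mm; the calibration is good to about 2 mm. A picture is of the moment at which its call begins: read the wrist's pose just before it. camera_model takes no time and is no camera call.
- robot.close_job(): hands the job in; it is judged then, once.
The state is a dict: "time_s": time; "q": joint angles; "qd": joint speeds; "tau": joint torques, N m; "ee_pos": TCP position; "eef_rot": TCP orientation; "wrist_force": force on the tool from outside, world axes, zero at the start; "ft_torque": the same for the moment, N m; "gripper_width": finger opening in mm; "grasp_force": force on a finger pad.
Only numpy, scipy, OpenCV 4.12 (cv2) and the standard library are available. Lean on these libraries where they do the work, as an engineer would, in place of code of your own. Each camera call takes 0.05 s, during which the arm holds its last target. There are 200 camera calls.

### The job

The plain bearing ring in the inspection rack has passed its check, so release it: with a fingertip behind the raised status tag that stands behind the pocket the ring lies in, tip that tag up and over its hinge towards you, then press it down until it clicks under its two spring balls and lies flat with the tick showing. Only push the tag, do not grip it. Leave the other two tags, the parts in the pockets and everything else on the bench as they are.

Things in the scene. Friction and masses are not known exactly. Their poses are not given: they have to be found in the camera images.
- rack: Grey sheet-metal inspection rack, fixed; 304 mm wide (y), x from -106 to 58 mm. Origin on the bench; x away from the robot, y left, z up. In front a tray, walls 16 mm high: three pockets, centres at x -62, y 96, 0, -96 mm, floor 7 mm up. Behind each stands its own tag on a sheet sloping up away from the robot at 35 deg, from (x -19, z 29) to (x 55, z 74). Behind the tags is free space.
- tag_left (a joint): Hinge angle (rad) of the tag on the left (+y). 0: it lies back, 35 deg above level, free end up and away from the robot, pause sign (two bars) showing. Grows as it is tipped over towards the robot: 0.96 upright, about 2.88 touching its two spring balls, 3.11 to 3.14 home, flat on the lower slope, tick showing. Stiff: stays where left, 0.5 N moves it; the snap takes about 6 N pressed 42 mm from the pin.
- tag_mid (a joint): Hinge angle (rad) of the tag on the middle place. 0: it lies back, 35 deg above level, free end up and away from the robot, pause sign (two bars) showing. Grows as it is tipped over towards the robot: 0.96 upright, about 2.88 touching its two spring balls, 3.11 to 3.14 home, flat on the lower slope, tick showing. Stiff: stays where left, 0.5 N moves it; the snap takes about 6 N pressed 42 mm from the pin.
- tag_right (a joint): Hinge angle (rad) of the tag on the right (-y). 0: it lies back, 35 deg above level, free end up and away from the robot, pause sign (two bars) showing. Grows as it is tipped over towards the robot: 0.96 upright, about 2.88 touching its two spring balls, 3.11 to 3.14 home, flat on the lower slope, tick showing. Stiff: stays where left, 0.5 N moves it; the snap takes about 6 N pressed 42 mm from the pin.
- tag_left_hinge (a point): Middle of the hinge pin of the tag on the left (+y): rack x 30 mm, z 62 mm; fixed to the rack, axes as the rack's, pin along y. Tag: aluminium plate 68 mm wide, 5 mm thick (pin in its mid-plane), 56 mm long from the pin, plus a thumb tab, 26 mm wide, mid-edge, out to 68 mm. Lying back, its outer 38 mm overhang the sheet, so a fingertip fits behind and under it.
- tag_mid_hinge (a point): Middle of the hinge pin of the tag on the middle place: rack x 30 mm, z 62 mm; fixed to the rack, axes as the rack's, pin along y. Tag: aluminium plate 68 mm wide, 5 mm thick (pin in its mid-plane), 56 mm long from the pin, plus a thumb tab, 26 mm wide, mid-edge, out to 68 mm. Lying back, its outer 38 mm overhang the sheet, so a fingertip fits behind and under it.
- tag_right_hinge (a point): Middle of the hinge pin of the tag on the right (-y): rack x 30 mm, z 62 mm; fixed to the rack, axes as the rack's, pin along y. Tag: aluminium plate 68 mm wide, 5 mm thick (pin in its mid-plane), 56 mm long from the pin, plus a thumb tab, 26 mm wide, mid-edge, out to 68 mm. Lying back, its outer 38 mm overhang the sheet, so a fingertip fits behind and under it.
- race_mid (a point): Centre of the plain steel bearing ring (loose, 72 mm across, 18 mm high, smooth outside, open middle), lying flat in one of the pockets. It has passed its check.
- cup_mid (a point): Centre of the turned cup (loose, 70 mm across, 34 mm high, with a flange round its waist), standing in another pocket. Not checked yet.
- gear_mid (a point): Centre of the toothed gear wheel (loose, 68 mm across, 14 mm high), lying in the remaining pocket. Not checked yet.
- tag_left_pause: Half-thickness of the tag on the left (+y): the face with the two bars, on the +z side of the tag. Origin mid-pin, x from pin to tab, z out of the pause side. Its seat is between two cheeks 74 mm apart, 14 mm high over the sheet, each with an 8 mm spring ball 42 mm from the pin that snaps over the side edge of the plate.
- tag_left_tick: Half-thickness of the tag on the left (+y): the face with the tick, on the -z side (underneath while the tag lies back). Origin mid-pin, x from pin to tab, z out of the pause side. Its seat is between two cheeks 74 mm apart, 14 mm high over the sheet, each with an 8 mm spring ball 42 mm from the pin that snaps over the side edge of the plate.
- tag_mid_pause: Half-thickness of the tag on the middle place: the face with the two bars, on the +z side of the tag. Origin mid-pin, x from pin to tab, z out of the pause side. Its seat is between two cheeks 74 mm apart, 14 mm high over the sheet, each with an 8 mm spring ball 42 mm from the pin that snaps over the side edge of the plate.
- tag_mid_tick: Half-thickness of the tag on the middle place: the face with the tick, on the -z side (underneath while the tag lies back). Origin mid-pin, x from pin to tab, z out of the pause side. Its seat is between two cheeks 74 mm apart, 14 mm high over the sheet, each with an 8 mm spring ball 42 mm from the pin that snaps over the side edge of the plate.
- tag_right_pause: Half-thickness of the tag on the right (-y): the face with the two bars, on the +z side of the tag. Origin mid-pin, x from pin to tab, z out of the pause side. Its seat is between two cheeks 74 mm apart, 14 mm high over the sheet, each with an 8 mm spring ball 42 mm from the pin that snaps over the side edge of the plate.
- tag_right_tick: Half-thickness of the tag on the right (-y): the face with the tick, on the -z side (underneath while the tag lies back). Origin mid-pin, x from pin to tab, z out of the pause side. Its seat is between two cheeks 74 mm apart, 14 mm high over the sheet, each with an 8 mm spring ball 42 mm from the pin that snaps over the side edge of the plate.
- bolt: Steel hex bolt, 60 mm, lying on the bench; bystander. Origin at the centre of its underside.
- pliers: Snap-ring pliers with red handles, 175 mm; bystander. Origin at the centre of its underside.
- spoked: Three-spoke piston ring, 68 mm across, 10 mm high, on the bench behind the rack; bystander. Origin at the centre of its underside.
- tape: Roll of black tape, 64 mm across; bystander. Origin at the centre of its underside.
Not all that is in view belongs to the job. Leave any orange look-alike of the part that bears race_mid alone.

How it is judged:
By the outcome, as a careful person would: the job done as asked, in the order asked, and still so for the second after the job is handed in, with the robot touching nothing.
It also fails if it takes over 42 s, if anything falls off the work surface, if the arm or the gripper's body presses on something with over 40 N, if the wrist force passes 120 N, or if a joint passes its speed limit or range.

## Working session

There is one attempt and no reset: what is moved stays moved. The work goes in short steps, Python scripts to look and compute and a tool call to move; the robot and the scene stay as the last step left them, time stands still between calls to the robot, and variables do not carry over. Pictures are saved under pics/ and viewed, at most 10 in all, crops included, and the job is handed in when it is done.

Besides the shell and the picture viewer there is one more tool, called after ">>>" by a JSON object that holds its "op" and its "data". step_arm: Moves the arm, as the interface text tells. Its arguments: {"type":"object","properties":{"increments":{"type":"array","items":{"type":"array"}},"squeeze":{"type":"number"}},"required":["increments"]}

```bash
mkdir -p pics; python3 - <<'E'
from station import robot
import numpy as np, cv2
s=robot.state(); print({k:np.round(v,3) for k,v in s.items()})
for n in("top","side"):
    p,d=robot.snapshot(n); m=robot.camera_model(n); print(n,m)
    np.savez(f"{n}0.npz",p=p,d=d,T=m["T"],f=240/np.tan(np.radians(m["fov_y"]/2)),c=[m["cx"],m["cy"]])
    cv2.imwrite(f"pics/{n}0.png",p[...,::-1])
E
```

```text
{'time_s': np.float64(0.0), 'q': array([-1.397,  0.131,  1.489,  0.   ,  1.523, -0.085]), 'qd': array([ 0.001, -0.002,  0.001, -0.   , -0.   ,  0.   ]), 'tau': array([ 2.0000e-03, -5.5984e+01, -4.9175e+01,  7.7000e-02,  3.6000e-02,
       -0.0000e+00]), 'ee_pos': array([ 153.544, -579.793,  403.714]), 'eef_rot': array([-0.001,  0.992,  0.129, -0.   ]), 'wrist_force': array([ 0.228,  0.407, -0.621]), 'ft_torque': array([-0.008, -0.043,  0.   ]), 'grasp_force': np.float64(0.0), 'gripper_width': np.float64(93.35)}
top {'fov_y': 48.07800247428924, 'cx': 316.14284380222944, 'cy': 241.37478824617438, 'T': array([[-7.10589090e-02, -9.69968986e-01,  2.32617276e-01,
         3.43319644e+02],
       [-9.97467327e-01,  6.98222856e-02, -1.35565531e-02,
         1.55044797e+02],
       [-3.09243380e-03, -2.32991447e-01, -9.72473867e-01,
         9.95398921e+02],
       [ 0.00000000e+00,  0.00000000e+00,  0.00000000e+00,
         1.00000000e+00]])}
side {'fov_y': 46.377580958825966, 'cx': 314.2888479201666, 'cy': 246.80558385364486, 'T': array([[-9.19952884e-01, -1.89348471e-01,  3.43269352e-01,
         1.06859107e+02],
       [-3.91613496e-01,  4.03561891e-01, -8.26907897e-01,
         1.21685663e+03],
       [ 1.80433173e-02, -8.95145216e-01, -4.45409342e-01,
         6.20780421e+02],
       [ 0.00000000e+00,  0.00000000e+00,  0.00000000e+00,
         1.00000000e+00]])}
```

View pics/top0.png

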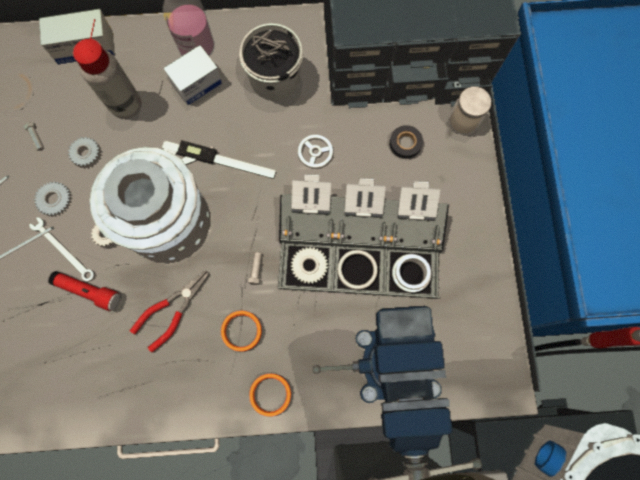

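View pics/side0.png

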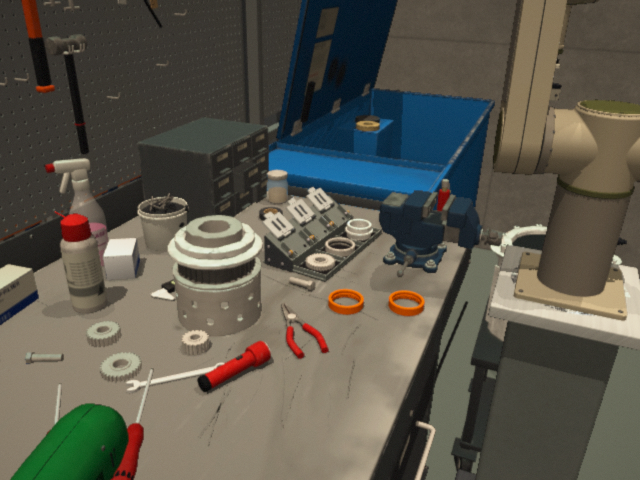

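```bash
cat > h.py <<'E'
import numpy as np, cv2
def load(n):
    z=np.load(n+".npz"); d=z["d"]; v,u=np.mgrid[:480,:640]
    c=np.stack([(u-z["c"][0])*d/z["f"],(v-z["c"][1])*d/z["f"],d],-1)
    return z["p"],d,c@z["T"][:3,:3].T+z["T"][:3,3]
E
python3 - <<'E'
from h import *
p,d,W=load("top0")
cv2.imwrite("pics/crop.png",cv2.resize(p[170:305,265:460,::-1],None,fx=4,fy=4,interpolation=cv2.INTER_CUBIC))
for n,u,v in [("gear",309,265),("gearface",297,268),("mid",357,270),("midrim",342,268),("right",411,272),("rightrim",395,272),("trayFL",281,291),("trayFR",437,296),("bench",250,300),("t1",313,181),("t2",367,183),("t3",420,186),("sheet",335,225)]: print(n,W[v,u].round(0))
for n,u0 in (("mid",357),("right",411)):
    print(n,[tuple(W[270,u].round(0).astype(int)) for u in range(u0-24,u0+25,3)])
E
```

```text
gear [536. 158.   5.]
gearface [530. 180.  16.]
mid [519.  69.   8.]
midrim [525.  97.   6.]
right [509. -31.   5.]
rightrim [507.   2.  27.]
trayFL [491. 213.   0.]
trayFR [459. -71.  17.]
bench [343. 155. 995.]
t1 [668. 140.  97.]
t2 [656.  46. 102.]
t3 [644. -46. 101.]
sheet [599. 105.  45.]
mid [(np.int64(521), np.int64(114), np.int64(14)), (np.int64(523), np.int64(108), np.int64(5)), (np.int64(519), np.int64(104), np.int64(23)), (np.int64(521), np.int64(97), np.int64(7)), (np.int64(521), np.int64(92), np.int64(8)), (np.int64(520), np.int64(86), np.int64(9)), (np.int64(521), np.int64(80), np.int64(5)), (np.int64(520), np.int64(75), np.int64(8)), (np.int64(519), np.int64(69), np.int64(8)), (np.int64(519), np.int64(64), np.int64(8)), (np.int64(519), np.int64(58), np.int64(5)), (np.int64(518), np.int64(52), np.int64(7)), (np.int64(518), np.int64(47), np.int64(7)), (np.int64(517), np.int64(41), np.int64(8)), (np.int64(514), np.int64(38), np.int64(24)), (np.int64(517), np.int64(30), np.int64(6)), (np.int64(516), np.int64(24), np.int64(6))]
right [(np.int64(516), np.int64(13), np.int64(7)), (np.int64(515), np.int64(8), np.int64(7)), (np.int64(511), np.int64(5), np.int64(26)), (np.int64(509), np.int64(2), np.int64(38)), (np.int64(508), np.int64(-3), np.int64(40)), (np.int64(514), np.int64(-15), np.int64(7)), (np.int64(514), np.int64(-20), np.int64(5)), (np.int64(513), np.int64(-26), np.int64(5)), (np.int64(512), np.int64(-31), np.int64(6)), (np.int64(512), np.int64(-37), np.int64(6)), (np.int64(512), np.int64(-42), np.int64(7)), (np.int64(511), np.int64(-48), np.int64(6)), (np.int64(510), np.int64(-53), np.int64(9)), (np.int64(506), np.int64(-53), np.int64(35)), (np.int64(504), np.int64(-57), np.int64(40)), (np.int64(510), np.int64(-71), np.int64(3)), (np.int64(509), np.int64(-76), np.int64(5))]
```

View pics/crop.png

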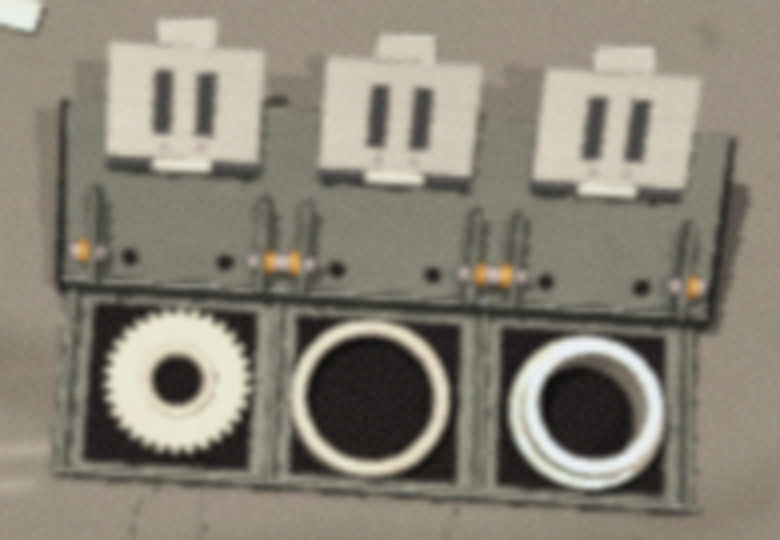

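```bash
cat >> h.py <<'E'
def to_tool(X,Y,tip,yaw,s):
    """increments (shares) from state s to rack-frame X,Y (mm), fingertip height tip"""
    from scipy.spatial.transform import Rotation as R
    px,py,pa=np.load("rack.npy")
    g=np.array([px+X*np.cos(pa)-Y*np.sin(pa),py+X*np.sin(pa)+Y*np.cos(pa),tip+186])
    w,x,y,z=s["eef_rot"]; Rt=R.from_quat([x,y,z,w]).as_matrix()
    dz=(pa-np.arctan2(Rt[1,0],Rt[0,0])+np.pi/2)%np.pi-np.pi/2
    return (Rt.T@(g-s["ee_pos"])/200).round(3), round(-dz/np.pi,4)
E
python3 - <<'E'
from h import *
from scipy.optimize import least_squares
z=np.load("top0.npz"); T=np.linalg.inv(z["T"]); f=z["f"]; c=z["c"]
c35,s35=np.cos(np.radians(35)),np.sin(np.radians(35))
tg=lambda r,y:(30+r*c35-2.5*s35,y,62+r*s35+2.5*c35)
px=[];P=[]
for y0,a in ((96,[(110,42),(266,52),(160,18),(217,22)]),(0,[(327,58),(482,67),(378,35),(436,38)]),(-96,[(547,70),(700,80),(596,46),(655,49)])):
    px+=a; P+=[tg(56,y0+34),tg(56,y0-34),tg(68,y0+13),tg(68,y0-13)]
px+=[(62,100),(735,137)]; P+=[(55,152,74),(55,-152,74)]
px=np.array(px)/4+[265-.375,170-.375]; P=np.array(P)
def res(q):
    x,y,a=q; R=np.array([[np.cos(a),-np.sin(a),0],[np.sin(a),np.cos(a),0],[0,0,1]])
    C=(P@R.T+[x,y,0])@T[:3,:3].T+T[:3,3]
    return (C[:,:2]/C[:,2:]*f+c-px).ravel()
r=least_squares(res,[573,57,-.128],loss="soft_l1"); print(r.x, res(r.x).reshape(-1,2).round(1).tolist()); np.save("rack.npy",r.x)
p,d,W=load("top0"); px_,py_,a=r.x
X=(W[...,0]-px_)*np.cos(a)+(W[...,1]-py_)*np.sin(a); Y=-(W[...,0]-px_)*np.sin(a)+(W[...,1]-py_)*np.cos(a); Z=W[...,2]
k=(d>0)&(Z>20)&(Z<28)&(X>-105)&(X<-20)&(abs(Y)<46)
print("ring",[ (v[k].min(),v[k].max()) for v in (X,Y)])
p2,d2,W2=load("side0")
for n,(WW,dd) in {"top":(W,d),"side":(W2,d2)}.items():
    X=(WW[...,0]-px_)*np.cos(a)+(WW[...,1]-py_)*np.sin(a); Y=-(WW[...,0]-px_)*np.sin(a)+(WW[...,1]-py_)*np.cos(a); Z=WW[...,2]
    for lo in (35,): 
        k=(dd>0)&(Z>85)&(X>20)&(X<100)&(abs(Y)<45); print(n,"tag z>85: X",np.percentile(X[k],[1,99]),"Y",np.percentile(Y[k],[1,99]),"Z",np.percentile(Z[k],[50,99]))
        k=(dd>0)&(Z>30)&(X>90)&(X<260)&(abs(Y)<130); print("behind",k.sum(),X[k].min() if k.any() else None,Z[k].max() if k.any() else None)
k=(d>0)&(W[...,0]>200)&(W[...,0]<470)&(abs(W[...,1])<200)&(W[...,2]>20)&(W[...,2]<400);print("vise",W[k].min(0),W[k].max(0))
from station import robot
s=robot.state(); print(to_tool(115,0,230,0,s),to_tool(115,0,85,0,s))
E
```

```text
[ 5.80409471e+02  5.80986511e+01 -1.35997057e-01] [[0.1, 0.4], [-0.5, 0.2], [-0.3, 0.5], [0.3, 0.3], [0.1, -0.4], [-0.1, -0.3], [-0.2, -0.5], [0.1, -0.4], [-0.4, -0.1], [0.1, -0.2], [0.1, 0.0], [0.2, 0.2], [-0.3, -0.4], [0.8, 0.6]]
ring [(np.float64(-98.75047482910631), np.float64(-26.71001834074556)), (np.float64(-32.65586318791908), np.float64(38.96342328947425))]
top tag z>85: X [52.78396702 82.90712218] Y [-33.72046093  32.77087473] Z [ 94.25260495 107.11675842]
behind 459 247.20487446123926 137.02706122833467
side tag z>85: X [49.16452802 80.1384025 ] Y [-34.93289356  33.77123535] Z [ 94.65606946 108.32320359]
behind 250 244.76390246429327 138.32769775385242
vise [200.1250349  -52.19661244  20.06952715] [469.99011732 163.70205155 342.1293096 ]
(array([ 3.41 , -2.316, -0.057]), np.float64(0.1257)) (array([ 3.41 , -2.315,  0.668]), np.float64(0.1257))
```

>>> {"op": "step_arm", "data": {"increments": [[[1, -0.68, 0], 0, 1], [[1, -0.68, 0], 0, 1], [[1, -0.68, 0], 0, 1], [[1, -0.68, 0], 0, 1], [[1, -0.68, 0], 0, 1], [[1, -0.68, 0], 0, 1], [[1, -0.68, 0], 0, 1], [[1, -0.68, 0], 0, 1]], "squeeze": 20}}

```text
time_s: 0.77
ee_pos: [313.1, -396.1, 404.6]
eef_rot: [-0.0, 0.991, 0.131, -0.0]
wrist_force: [-0.0, -1.2, 0.2]
gripper_width: 43.9
grasp_force: 0.0
```

>>> {"op": "step_arm", "data": {"increments": [[[1, -0.68, 0], 0, 1], [[1, -0.68, 0], 0, 1], [[1, -0.68, 0], 0, 1], [[1, -0.68, 0], 0, 1], [[1, -0.68, 0], 0, 1], [[1, -0.68, 0], 0, 1], [[1, -0.68, 0], 0, 1], [[1, -0.68, 0], 0, 1]]}}

```text
time_s: 1.43
ee_pos: [471.1, -214.7, 404.3]
eef_rot: [-0.0, 0.992, 0.13, -0.001]
wrist_force: [-0.1, -0.4, 0.0]
gripper_width: 0.4
grasp_force: 0.0
```

>>> {"op": "step_arm", "data": {"increments": [[[1, -0.68, 0], 0, 1], [[1, -0.68, 0], 0, 1], [[1, -0.68, 0], 0, 1], [[1, -0.68, 0], 0, 1], [[1, -0.68, 0], 0, 1], [[1, -0.68, 0], 0, 1], [[1, -0.68, 0], 0, 1], [[1, -0.68, 0], 0, 1]]}}

```text
time_s: 2.1
ee_pos: [629.7, -33.1, 403.6]
eef_rot: [0.0, 0.992, 0.129, -0.001]
wrist_force: [0.2, -0.3, -1.5]
gripper_width: 0.4
grasp_force: 0.0
```

>>> {"op": "step_arm", "data": {"increments": [[[0.41, -0.276, 0], 0.04, 1], [[0.41, -0.276, 0], 0.08, 1], [[0.41, -0.276, 0], 0.126, 1], [[0.41, -0.276, 0], 0.126, 1], [[0.41, -0.276, 0], 0.126, 1], [[0.41, -0.276, 0], 0.126, 1], [[0.41, -0.276, 0], 0.126, 1], [[0.41, -0.276, 0], 0.126, 1]]}}

```text
time_s: 2.77
ee_pos: [693.9, 40.4, 405.2]
eef_rot: [0.0, 0.998, -0.069, 0.0]
wrist_force: [-0.8, 0.3, 0.3]
gripper_width: 0.7
grasp_force: 0.0
```

```bash
python3 - <<'E'
from h import *
from station import robot
s=robot.state(); print(s["time_s"],s["ee_pos"].round(1),s["eef_rot"].round(3),s["gripper_width"],s["wrist_force"].round(1),to_tool(115,0,84,0,s))
p,d=robot.snapshot("wrist"); cv2.imwrite("pics/w1.png",p[...,::-1])
E
```

```text
2.7667 [693.9  40.4 405.2] [ 0.     0.998 -0.069  0.   ] 0.7050605623726874 [-0.8  0.3  0.3] (array([ 0.001, -0.011,  0.676]), np.float64(-0.0005))
```

View pics/w1.png

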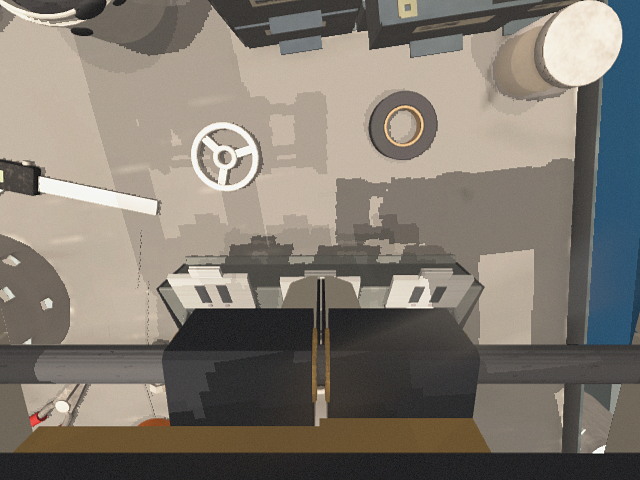

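>>> {"op": "step_arm", "data": {"increments": [[[0, -0.01, 0.2], 0, 1], [[0, -0.01, 0.4], 0, 1], [[0, -0.01, 0.55], 0, 1], [[0, -0.01, 0.63], 0, 1], [[0, -0.01, 0.67], 0, 1], [[0, -0.01, 0.67], 0, 1], [[0, -0.01, 0.67], 0, 1]]}}

```text
time_s: 3.4
ee_pos: [694.9, 44.0, 271.9]
eef_rot: [-0.0, 0.998, -0.068, 0.001]
wrist_force: [0.6, -0.5, 0.1]
gripper_width: 0.5
grasp_force: 0.0
```

```bash
python3 - <<'E'
from h import *
from station import robot
s=robot.state(); print(s["time_s"],s["ee_pos"].round(1),s["wrist_force"].round(1))
px,py,pa=np.load("rack.npy")
for t in [(94,0,86),(74,0,101),(57,0,108),(40,0,112),(28,0,111),(15,0,106)]: print(t,to_tool(*t,0,s))
p,d=robot.snapshot("side"); cv2.imwrite("pics/s1.png",cv2.resize(p[120:300,200:440,::-1],None,fx=3,fy=3))
E
```

```text
3.4 [694.9  44.  271.9] [ 0.6 -0.5  0.1]
(94, 0, 86) (array([-0.106,  0.008, -0.001]), np.float64(-0.0003))
(74, 0, 101) (array([-0.206,  0.008, -0.076]), np.float64(-0.0003))
(57, 0, 108) (array([-0.291,  0.008, -0.111]), np.float64(-0.0003))
(40, 0, 112) (array([-0.376,  0.008, -0.131]), np.float64(-0.0003))
(28, 0, 111) (array([-0.436,  0.008, -0.126]), np.float64(-0.0003))
(15, 0, 106) (array([-0.501,  0.008, -0.101]), np.float64(-0.0003))
```

View pics/s1.png

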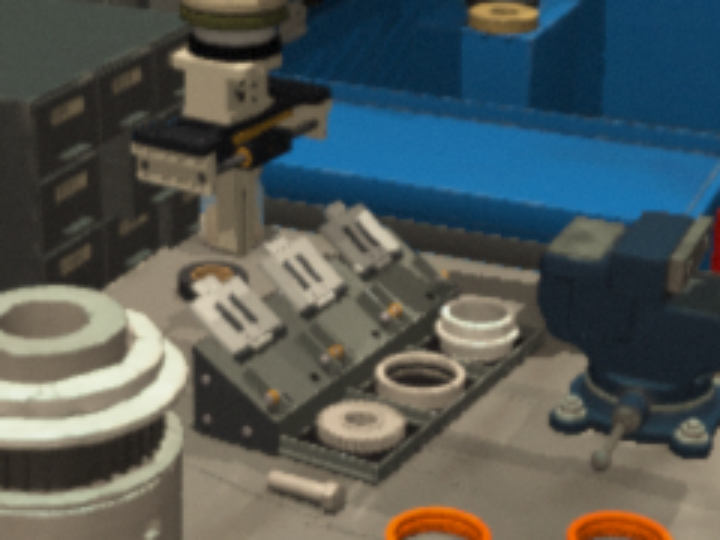

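>>> {"op": "step_arm", "data": {"increments": [[[-0.06, 0.01, 0], 0, 1], [[-0.11, 0.01, 0], 0, 1], [[-0.14, 0.01, -0.02], 0, 1], [[-0.17, 0.01, -0.05], 0, 1], [[-0.21, 0.01, -0.08], 0, 1], [[-0.21, 0.01, -0.08], 0, 1]]}}

```text
time_s: 3.95
ee_pos: [653.0, 48.3, 290.7]
eef_rot: [-0.0, 0.998, -0.068, 0.002]
wrist_force: [-0.8, -0.1, 0.5]
gripper_width: 0.6
grasp_force: 0.0
```

```bash
python3 - <<'E'
from h import *
from station import robot
s=robot.state(); print(s["time_s"],s["ee_pos"].round(1),s["wrist_force"].round(1))
for t in [(57,0,108),(40,0,112),(28,0,111),(15,0,106)]: print(t,to_tool(*t,0,s))
p,d=robot.snapshot("side"); cv2.imwrite("pics/s2.png",cv2.resize(p[120:300,200:440,::-1],None,fx=3,fy=3))
E
```

```text
3.95 [653.   48.3 290.7] [-0.8 -0.1  0.5]
(57, 0, 108) (array([-0.081,  0.001, -0.017]), np.float64(-0.0002))
(40, 0, 112) (array([-0.166,  0.001, -0.037]), np.float64(-0.0002))
(28, 0, 111) (array([-0.226,  0.001, -0.033]), np.float64(-0.0002))
(15, 0, 106) (array([-0.291,  0.001, -0.008]), np.float64(-0.0002))
```

View pics/s2.png

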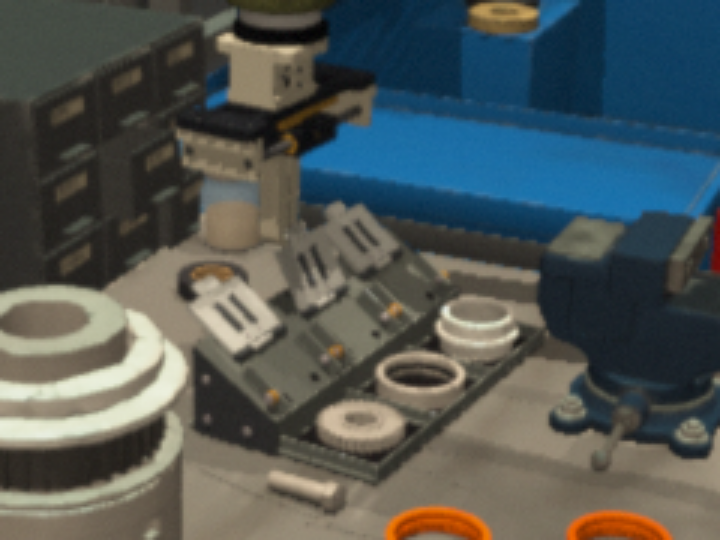

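>>> {"op": "step_arm", "data": {"increments": [[[-0.05, 0, -0.01], 0, 1], [[-0.1, 0, -0.02], 0, 1], [[-0.16, 0, -0.035], 0, 1], [[-0.22, 0, -0.03], 0, 1], [[-0.26, 0, -0.02], 0, 1], [[-0.29, 0, -0.01], 0, 1], [[-0.29, 0, -0.01], 0, 1]]}}

```text
time_s: 4.58
ee_pos: [594.4, 56.1, 288.1]
eef_rot: [0.0, 0.998, -0.068, -0.001]
wrist_force: [0.0, -0.0, 1.1]
gripper_width: 0.5
grasp_force: 0.0
```

```bash
python3 - <<'E'
from h import *
from station import robot
s=robot.state(); print(s["time_s"],s["ee_pos"].round(1),s["wrist_force"].round(1))
for t in [(5,0,98),(-5,0,89),(-11,0,76),(-14,0,64),(-18,0,56),(-18,0,50),(-18,0,44),(-18,0,38)]: print(t,to_tool(*t,0,s))
p,d=robot.snapshot("side"); cv2.imwrite("pics/s3.png",cv2.resize(p[120:300,200:440,::-1],None,fx=3,fy=3))
E
```

```text
4.5833 [594.4  56.1 288.1] [ 0.  -0.   1.1]
(5, 0, 98) (array([-0.046, -0.   ,  0.02 ]), np.float64(-0.0002))
(-5, 0, 89) (array([-0.096, -0.   ,  0.065]), np.float64(-0.0002))
(-11, 0, 76) (array([-0.126, -0.   ,  0.13 ]), np.float64(-0.0002))
(-14, 0, 64) (array([-0.141, -0.   ,  0.19 ]), np.float64(-0.0002))
(-18, 0, 56) (array([-0.16, -0.  ,  0.23]), np.float64(-0.0002))
(-18, 0, 50) (array([-0.16, -0.  ,  0.26]), np.float64(-0.0002))
(-18, 0, 44) (array([-0.16, -0.  ,  0.29]), np.float64(-0.0002))
(-18, 0, 38) (array([-0.16, -0.  ,  0.32]), np.float64(-0.0002))
```

View pics/s3.png

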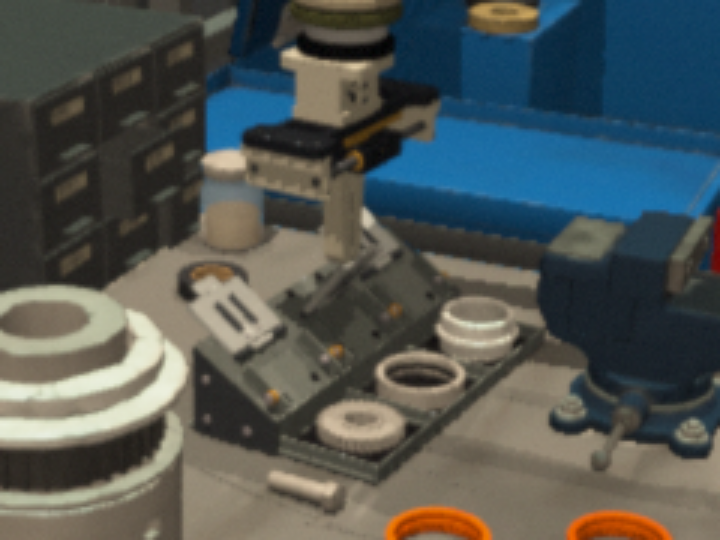

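>>> {"op": "step_arm", "data": {"increments": [[[-0.05, 0, 0.02], 0, 1], [[-0.1, 0, 0.06], 0, 1], [[-0.125, 0, 0.1], 0, 1], [[-0.14, 0, 0.15], 0, 1], [[-0.15, 0, 0.19], 0, 1], [[-0.16, 0, 0.22], 0, 1], [[-0.16, 0, 0.23], 0, 1], [[-0.16, 0, 0.23], 0, 1]]}}

```text
time_s: 5.3
ee_pos: [563.3, 60.3, 241.7]
eef_rot: [0.0, 0.998, -0.068, -0.001]
wrist_force: [-0.2, 0.8, -0.1]
gripper_width: 0.4
grasp_force: 0.0
```

```bash
python3 - <<'E'
from h import *
from station import robot
s=robot.state(); print(s["time_s"],s["ee_pos"].round(1),s["wrist_force"].round(1))
for t in [(-18,0,50),(-18,0,44),(-18,0,38)]: print(t,to_tool(*t,0,s))
p,d=robot.snapshot("side"); cv2.imwrite("pics/s4.png",cv2.resize(p[120:300,200:440,::-1],None,fx=3,fy=3))
E
```

```text
5.3 [563.3  60.3 241.7] [-0.2  0.8 -0.1]
(-18, 0, 50) (array([-0.004, -0.001,  0.029]), np.float64(-0.0003))
(-18, 0, 44) (array([-0.004, -0.001,  0.059]), np.float64(-0.0003))
(-18, 0, 38) (array([-0.004, -0.001,  0.089]), np.float64(-0.0003))
```

View pics/s4.png

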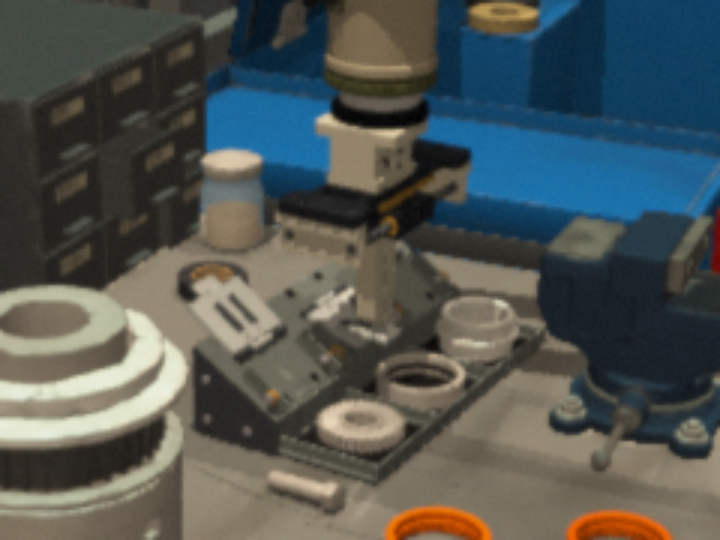

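Tag (345,320) is over and under the fingertip. Pressing down in small steps.

>>> {"op": "step_arm", "data": {"increments": [[[0, 0, 0.015], 0, 1], [[0, 0, 0.03], 0, 1], [[0, 0, 0.04], 0, 1], [[0, 0, 0.05], 0, 1], [[0, 0, 0.06], 0, 1], [[0, 0, 0.06], 0, 1]]}}

```text
time_s: 5.85
ee_pos: [563.7, 60.3, 230.8]
eef_rot: [-0.0, 0.998, -0.068, 0.0]
wrist_force: [-0.2, 0.1, 0.4]
gripper_width: 0.7
grasp_force: 0.1
```

>>> {"op": "step_arm", "data": {"increments": [[[0, 0, 0.01], 0, 1], [[0, 0, 0.02], 0, 1], [[0, 0, 0.025], 0, 1], [[0, 0, 0.025], 0, 1]]}}

```text
time_s: 6.18
ee_pos: [563.1, 60.3, 224.8]
eef_rot: [0.0, 0.998, -0.068, -0.001]
wrist_force: [0.5, -0.1, 0.3]
gripper_width: 0.1
grasp_force: 0.0
```

>>> {"op": "step_arm", "data": {"increments": [[[0, 0, 0.008], 0, 1], [[0, 0, 0.015], 0, 1], [[0, 0, 0.015], 0, 1]]}}

```text
time_s: 6.43
ee_pos: [563.7, 60.3, 223.3]
eef_rot: [0.0, 0.998, -0.068, 0.0]
wrist_force: [-3.5, -0.2, 6.7]
gripper_width: 0.5
grasp_force: 3.5
```

```bash
python3 - <<'E'
from h import *
from station import robot
for i in range(3):
    s=robot.state(); print(s["time_s"],s["ee_pos"].round(1),s["wrist_force"].round(1)); p,d=robot.snapshot("side")
cv2.imwrite("pics/s5.png",cv2.resize(p[180:280,250:400,::-1],None,fx=5,fy=5,interpolation=cv2.INTER_CUBIC))
E
```

```text
6.4333 [563.7  60.3 223.3] [-3.5 -0.2  6.7]
6.4833 [563.7  60.4 223.3] [-2.6 -0.2  6. ]
6.5333 [563.7  60.3 223.4] [-2.2  0.5  6.2]
```

View pics/s5.png

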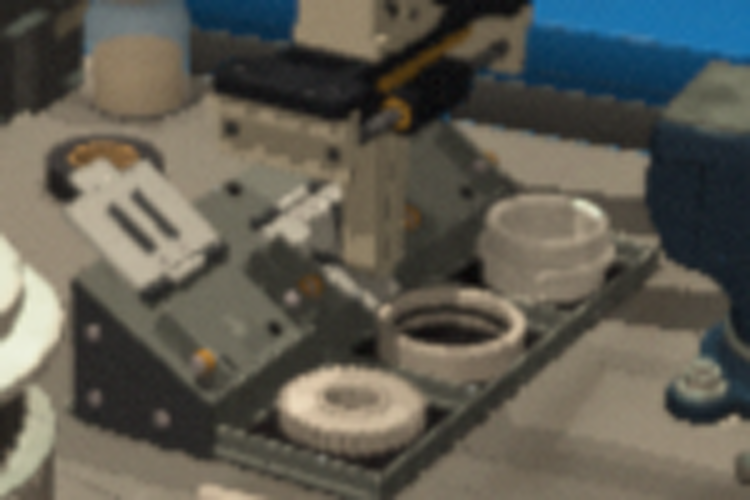

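>>> {"op": "step_arm", "data": {"increments": [[[0, 0, 0.01], 0, 1], [[0, 0, 0.015], 0, 1], [[0, 0, 0.015], 0, 1]]}}

```text
time_s: 6.83
ee_pos: [564.1, 60.4, 222.3]
eef_rot: [0.0, 0.998, -0.068, 0.001]
wrist_force: [-9.2, -1.2, 20.6]
gripper_width: 0.5
grasp_force: 11.4
```

>>> {"op": "step_arm", "data": {"increments": [[[-0.01, 0, -0.03], 0, 1], [[-0.02, 0, -0.15], 0, 1], [[-0.02, 0, -0.35], 0, 1], [[-0.02, 0, -0.55], 0, 1], [[-0.02, 0, -0.75], 0, 1], [[-0.02, 0, -0.9], 0, 1], [[-0.02, 0, -0.9], 0, 1]]}}

```text
time_s: 7.42
ee_pos: [561.1, 60.9, 408.4]
eef_rot: [-0.001, 0.998, -0.068, 0.006]
wrist_force: [0.4, -0.1, 0.0]
gripper_width: 0.4
grasp_force: 0.0
```

>>> {"op": "step_arm", "data": {"increments": [[[0, 0.2, 0], 0, 1], [[0, 0.4, 0], 0, 1], [[0, 0.6, 0], 0, 1], [[0, 0.8, 0], 0, 1], [[0, 1, 0], 0, 1], [[0, 1, 0], 0, 1], [[0, 1, 0], 0, 1], [[0, 1, 0], 0, 1]]}}

```text
time_s: 8.08
ee_pos: [532.2, -137.1, 399.3]
eef_rot: [-0.0, 0.998, -0.069, -0.0]
wrist_force: [-0.3, 0.4, 0.4]
gripper_width: 0.2
grasp_force: 0.0
```

>>> {"op": "step_arm", "data": {"increments": [[[0, 0.2, 0], 0, 1], [[0, 0.4, 0], 0, 1], [[0, 0.6, 0], 0, 1], [[0, 0.8, 0], 0, 1], [[0, 1, 0], 0, 1], [[0, 1, 0], 0, 1], [[0, 1, 0], 0, 1], [[0, 1, 0], 0, 1]]}}

```text
time_s: 8.75
ee_pos: [505.7, -334.0, 399.3]
eef_rot: [-0.001, 0.998, -0.068, -0.0]
wrist_force: [-0.3, 0.6, 0.5]
gripper_width: 0.8
grasp_force: 0.0
```

```bash
python3 - <<'E'
from h import *
from station import robot
s=robot.state(); print(s["time_s"],s["ee_pos"].round(1),s["wrist_force"].round(1))
n="top"; p,d=robot.snapshot(n); m=robot.camera_model(n)
np.savez("top1.npz",p=p,d=d,T=m["T"],f=240/np.tan(np.radians(m["fov_y"]/2)),c=[m["cx"],m["cy"]])
cv2.imwrite("pics/t2.png",cv2.resize(p[170:305,265:460,::-1],None,fx=4,fy=4,interpolation=cv2.INTER_CUBIC))
p,d,W=load("top1"); x,y,a=np.load("rack.npy")
X=(W[...,0]-x)*np.cos(a)+(W[...,1]-y)*np.sin(a); Y=-(W[...,0]-x)*np.sin(a)+(W[...,1]-y)*np.cos(a); Z=W[...,2]
k=(d>0)&(X>-18)&(X<15)&(abs(Y)<28)&(Z>10)&(Z<90)
c=np.polyfit(X[k],Z[k],1); print("slope deg",np.degrees(np.arctan(c[0])),"z at x=-9",np.polyval(c,-9),"home 37.7; touching-ball ~50 at 20deg")
E
```

```text
8.75 [ 505.7 -334.   399.3] [-0.3  0.6  0.5]
slope deg 36.73766290637869 z at x=-9 36.572289487771414 home 37.7; touching-ball ~50 at 20deg
```

View pics/t2.png

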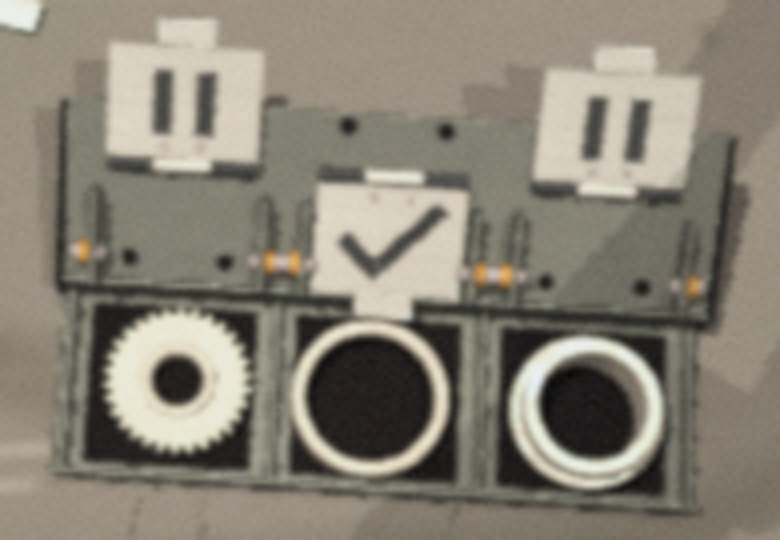

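The middle tag lies flat with the tick showing at (390,240), between its two balls. The other two tags and the parts in the pockets have not moved.

```bash
python3 -c "
from station import robot
print(robot.close_job())"
```

```text
the job is handed in; nothing more can be done
None
```

The ring's tag (the middle one) is tipped over and pressed home, flat with the tick showing; the other two tags and the parts in the pockets look unmoved in the last picture, and the job is handed in (about 9 s used).

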